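# Slide the yeast canisters home

### The arm

A 7-joint arm with a two-finger parallel gripper is mounted at the origin on the work surface. World frame = base frame: x ahead of the robot, y to its left, z up, the work surface at z = 0. Lengths are in m, angles in rad, forces in N, time in s.
With the tool pointing down it reaches from about 0.4 to 0.875 m from the base axis. Payload 19.3 kg.
Tool frame: the origin (TCP) lies where the fingers leave the gripper's body, on its centre line; the fingertips stand bot.tip_reach ahead of it and the grasp point (between the pads) lies 54 mm ahead of it (bot.tip_reach is the distance from the TCP to the fingertips, in m); z points along the fingers, y is the line along which they close (so a half turn about z gives the same grasp; the last joint's range is limited). The gripper opens to 85 mm and grips with 20 to 120 N. Pads are 22 mm wide; open, the fingers measure 114 mm over their backs; the gripper's body (76 mm by 85 mm) begins 54 mm behind the grasp point. The pads swing forward as they close: fully open they stand 13 mm farther back than shut.
Start: joints at [-1.27, 0.521, -0.036, 1.599, 0.021, 1.021, -0.113], TCP at [0.226, 0.583, 0.304] pointing down, gripper open.
Joint ranges: [-2.91, 2.91], [-0.3, 2.13], [-1.5, 1.42], [0.17, 2.43], [-1.26, 4.41], [0.16, 1.93], [-2.52, 2.52]. Speed limits (rad/s): [1.89, 1.89, 2.39, 2.39, 3.01, 3.01, 3.01].

### API

Orientations are given as [roll, pitch, yaw] about the fixed x, y, z axes, in that order (R = Rz(yaw) Ry(pitch) Rx(roll)).
In Python, from workcell import bot gives the robot as it stands. The module is installed in compiled form; this text tells all that it offers.
- The arm moves only by the shell command python3 -m jog 'ROWS' [FORCE]. ROWS is JSON, a list that holds one entry, the list of rows, each a list of 7 numbers: the shift along the tool's x, y, z in mm, then the turn, a rotation vector about the tool's x, y, z in rad, then the opening, from 0 (shut) to 1 (fully open). In form: [[[tx, ty, tz, wx, wy, wz, fingers], ...]]. A call has 1 to 5 rows; each row shifts and turns the commanded pose from where the row before left it, along the tool's axes as they then stand; what a row does not reach is not made up. A row lasts 1/10 s, in which the tool goes at most 50 mm and 8.59 degrees, less where a joint would pass 70% of its speed; a pose out of reach is approached as far as the arm can. A call is refused whole if a number of a shift passes 50 or a number of a turn 0.15, either way. A call with a gripper value outside its range is refused whole. The fingers move at their own pace and stop on an object; FORCE is the grip in N (left out, the last holds). Time passes only in rows, so rows that do not move let the fingers close. It gives the time, the measured TCP pose, the force, the opening and the grip force at its end, in the units of the state.
- bot.observe(): the state, without advancing time (a new reading comes with each control period).
- bot.grab_frame(name): name is "scene" or "side" or "wrist"; returns a dict with "img" (480x640x3 uint8, red, green, blue), "intrinsics" (3x3 intrinsics, pixels), "k1" (the pictures are not rectified: a ray, as slopes to the right and down, at radius r is drawn at 1 + k1 r^2 times it, then the intrinsics apply), "R" (3x3) and "t" (3): a world point X has camera coordinates R X + t; the wrist camera has in their place "tool_from_camera" (4x4, takes a point from camera to tool coordinates, whose origin is the TCP and whose axes are the flange's). Camera axes: x right, y down, z forward; pixel columns grow to the right and rows downward; lengths in m; the calibration is good to about 2 mm. A picture is of the moment at which its call begins: read the wrist's pose just before it. There is no depth.
- bot.job_done(): hands the job in; it is judged then, once.
Trained networks look in a picture, given as the dict that the camera call returned (one of the last four; its "shot" number tells which), for a name from the list of things; names that differ only in an ending like _2 or _b are one class to them, and where a whole thing is asked for, a point or a joint stands for the part that bears it (a point fixed in the world has none). Each returns a list of dicts, best first, with "conf" (0 to 1); they miss things now and then, are a little off and sometimes report something else, mostly with a low value. They report only what shows in the picture. A call takes as long as a camera call. They do not tell look-alikes from the thing itself.
- bot.trace(query, picture): "region" (480x640 bool, what is visible of it).
- bot.spot_point(query, picture): "xyz" ([x, y, z] in m, in world coordinates, good to about 4 mm: a listed point, or the origin of a listed thing).
The state is a dict: "clock": time; "qpos": joint angles; "qd": joint speeds; "joint_efforts": joint torques, N m; "position": TCP position; "tool_rot": TCP orientation; "force": force on the tool from outside, world axes, zero at the start; "moment": the same for the moment, N m; "grip_width": finger opening in m; "finger_force": force on a finger pad.
Only numpy, scipy, OpenCV 4.12 (cv2) and the standard library are available. Lean on these libraries where they do the work, as an engineer would, in place of code of your own. Each camera call takes 0.05 s, during which the arm holds its last target. There are 200 camera calls.

### The job

Three lidded canisters stand on the level ledge at the top of the sloped tray, one in each lane. Slide the two with yellow lids down their lanes until each rests against the blue stop at the bottom, standing on its base, without lifting them up off the tray, and leave the one with the green lid where it is on the ledge.

Things in the scene. Friction and masses are not known exactly. Their poses are not given: they have to be found in the camera images.
- tray: Fixed grey tray, 206 mm wide. Origin: on counter under its middle; x runs from ledge to stop, z up. Level ledge x -145 to -45 mm, top z 75, near end open; then floor falls at 14 deg to x 125, z 33, foot of the blue stop (37 high, square to slope). 3 lanes 62 wide centred y -67, 0, 67; guides 5 thick, 16 high. A canister against the stop has its centre at x 102, z 64; friction keeps it from sliding by itself.
- yellow_1_center (a point): Centre (25 mm above the underside) of a white plastic canister with a yellow snap lid: a box 60 mm long (x), 50 wide (y), 50 high, about 0.18 kg, z up. Starts upright on the tray's ledge in any one of the three lanes, its x within 3 degrees of the tray's x. To be slid down.
- yellow_2_center (a point): Centre (25 mm above the underside) of a white plastic canister with a yellow snap lid: a box 60 mm long (x), 50 wide (y), 50 high, about 0.18 kg, z up. Starts upright on the tray's ledge in any one of the three lanes, its x within 3 degrees of the tray's x. To be slid down.
- green_center (a point): Centre (25 mm above the underside) of a white plastic canister with a green snap lid: a box 60 mm long (x), 50 wide (y), 50 high, about 0.18 kg, z up. Starts upright on the tray's ledge in any one of the three lanes, its x within 3 degrees of the tray's x. To be left on the ledge.
Mind the look-alikes: they are no part of the job. What is shaped like the part that bears yellow_2_center but orange is not meant. Leave any red look-alike of the part that bears yellow_1_center alone.

How it is judged:
At the end, for the whole second after the job is handed in: Both yellow-lidded canisters lie on the chute's floor, base down, square in their lanes within about 12 degrees, at rest, within about 15 mm of touching the stop; the green-lidded one stands upright on the ledge within 15 mm of its start (x of yellow_1_center in the frame of tray between 0.087 and 0.112 m and y of yellow_1_center in the frame of tray between -0.1 and 0.1 m and z of yellow_1_center in the frame of tray between 0.05 and 0.078 m and angle between each of yellow_1_center, yellow_2_center's own z axis and vertical below 0.42 rad and angle between the y axis of each of yellow_1_center, yellow_2_center and the y axis of tray, either way round below 0.22 rad and linear speed of each of yellow_1, yellow_2 below 0.02 m/s and x of yellow_2_center in the frame of tray between 0.087 and 0.112 m and y of yellow_2_center in the frame of tray between -0.1 and 0.1 m and z of yellow_2_center in the frame of tray between 0.05 and 0.078 m and distance of green_center from where it was at the start of the episode below 0.015 m and angle between green_center's own z axis and vertical below 0.17 rad).
It fails at once if the green-lidded canister is pushed more than 20 mm from its place (distance of green_center from where it was at the start of the episode above 0.02 m).
It fails at once if a yellow-lidded canister is tipped over (angle between any of yellow_1_center, yellow_2_center's own z axis and vertical above 0.8 rad).
It fails at once if a yellow-lidded canister is lifted more than 25 mm above its height on the ledge (height (world z) of any of yellow_1_center, yellow_2_center above 0.125 m).
It also fails if it takes over 46 s, if anything falls off the work surface, if the arm or the gripper's body presses on something with over 40 N, if the wrist force passes 120 N, or if a joint passes its speed limit or range.

## Working session

There is one attempt and no reset: what is moved stays moved. The work goes in short steps, Python scripts to look and compute and a shell command to move; the robot and the scene stay as the last step left them, time stands still between calls to the robot, and variables do not carry over. Pictures are saved under pics/ and viewed, at most 10 in all, crops included, and the job is handed in when it is done.

```bash
mkdir -p pics
python3 - <<'E'
from workcell import bot
import cv2,numpy as np
s=bot.observe();print({k:np.round(v,3).tolist() for k,v in s.items()},bot.tip_reach)
for n in ["scene","side"]:
    f=bot.grab_frame(n);cv2.imwrite(f"pics/{n}0.png",f["img"][:,:,::-1])
    print(n,(-f["R"].T@f["t"]).round(3))
    for q in ["tray","yellow_1_center","green_center"]:
        print(q,[(np.round(d["xyz"],3).tolist(),round(d["conf"],2)) for d in bot.spot_point(q,f)])
E
```

```text
{'clock': 0.0, 'qpos': [-1.27, 0.522, -0.036, 1.6, 0.021, 1.021, -0.113], 'qd': [-0.0, 0.0, 0.001, 0.001, -0.0, -0.001, 0.0], 'joint_efforts': [-0.002, -92.71, 1.979, -36.993, 0.018, 0.008, 0.0], 'position': [0.226, 0.582, 0.303], 'tool_rot': [-3.14, 0.0, 2.771], 'force': [0.439, 0.768, -0.166], 'moment': [0.011, -0.006, -0.04], 'finger_force': 0.0, 'grip_width': 0.085} 0.0726
scene [ 0.813 -0.364  0.511]
tray []
yellow_1_center [([0.406, 0.168, 0.023], 0.68), ([0.476, 0.038, 0.101], 0.66)]
green_center [([0.458, -0.033, 0.1], 0.68)]
side [ 0.122 -0.386  0.542]
tray [([0.559, -0.04, -0.003], 0.71)]
yellow_1_center [([0.408, 0.167, 0.023], 0.81), ([0.477, 0.038, 0.102], 0.75)]
green_center [([0.462, -0.032, 0.101], 0.7)]
```

View pics/scene0.png

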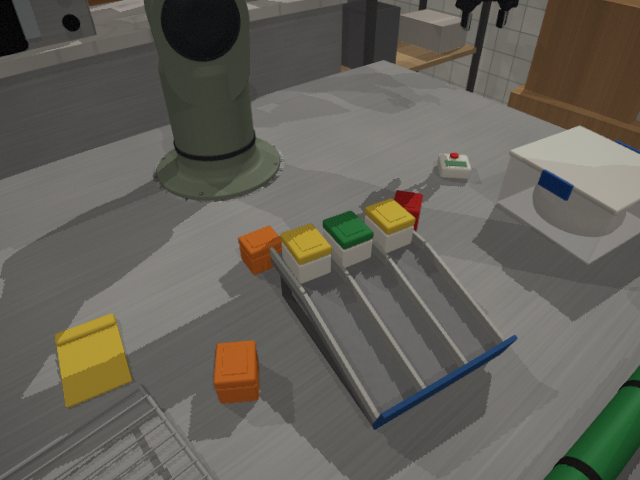

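View pics/side0.png

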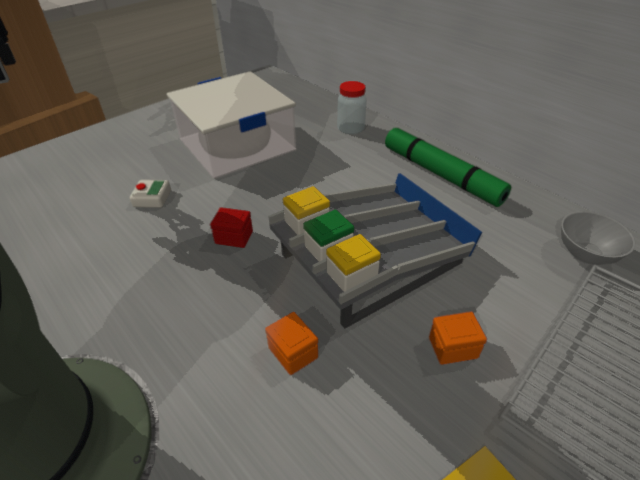

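The scene picture shows the yellow lids at (306,245) and (390,220), the green lid at (348,235) in the middle lane, and the blue stop from (377,425) to (516,340). The side picture agrees: yellow (306,200) and (354,255), green (329,228). The red look-alike stands on the counter. Next I fit the tray pose from the blue stop and the canisters from their lids.

```bash
cat > h.py <<'E'
import numpy as np,cv2
def proj(f,X):
    c=np.atleast_2d(X)@f["R"].T+f["t"];s=c[:,:2]/c[:,2:];s=s*(1+f["k1"]*(s**2).sum(1,keepdims=True))
    K=f["intrinsics"];return s@np.diag([K[0,0],K[1,1]])+K[:2,2]
def onplane(f,uv,z):
    K=f["intrinsics"];d=(np.atleast_2d(uv)-K[:2,2])/[K[0,0],K[1,1]];s=d.copy()
    for _ in range(10): s=d/(1+f["k1"]*(s**2).sum(1,keepdims=True))
    r=np.c_[s,np.ones(len(s))]@f["R"];c=-f["R"].T@f["t"];return c+r*((z-c[2])/r[:,2])[:,None]
def mask(f,lo,hi): return cv2.inRange(cv2.cvtColor(f["img"],cv2.COLOR_RGB2HSV),lo,hi)
def world(p,X):
    X=np.atleast_2d(np.array(X,float));c,s=np.cos(p[2]),np.sin(p[2])
    return np.c_[p[0]+c*X[:,0]-s*X[:,1],p[1]+s*X[:,0]+c*X[:,1],X[:,2]]
E
python3 - <<'E'
from workcell import bot
from h import *
from scipy.optimize import least_squares
F={n:bot.grab_frame(n) for n in ["scene","side"]}
win={"scene":(330,540,320,450),"side":(380,500,160,260)}
obs={}
for n,f in F.items():
    m=mask(f,(100,120,40),(130,255,255));w=win[n];k=np.zeros_like(m);k[w[2]:w[3],w[0]:w[1]]=m[w[2]:w[3],w[0]:w[1]]
    obs[n]=k>0
    h=cv2.convexHull(max(cv2.findContours(k,0,1)[0],key=cv2.contourArea))
    print(n,k.astype(bool).sum(),cv2.approxPolyDP(h,3,True)[:,0].tolist())
# silhouette fit of stop slab (thickness free) by extreme support functions of the convex hull
A=np.linspace(0,2*np.pi,24,endpoint=False);D=np.c_[np.cos(A),np.sin(A)]
def slab(p):
    a=np.radians(14);ex=np.array([np.cos(a),-np.sin(a)]);ez=np.array([np.sin(a),np.cos(a)])
    return world(p,[[*( [.125,.033]+ex[:1][0]*0+ex*t+ez*h)[:1],y,([.125,.033]+ex*t+ez*h)[1]] for t in(0,p[3]) for h in(0.016,.037) for y in(-.103,.103)])
def res(p):
    r=[]
    for n,f in F.items():
        uv=proj(f,slab(p));ys,xs=np.nonzero(obs[n]);
        # top-edge directions only: lower edge may be hidden
        e=(np.c_[xs,ys]@D.T).max(0)-(uv@D.T).max(0)
        r.append(e[D[:,1]<0.35] if n=="side" else e[D[:,1]<0.35])
    return np.concatenate(r)
s=least_squares(res,[.559,-.04,-.237,.005],loss="soft_l1")
p=s.x;print("tray",p[:2],np.degrees(p[2]),"th",p[3],"rms",np.sqrt((res(p)**2).mean()))
np.save("tray.npy",p)
for n,f in F.items():
    im=f["img"][:,:,::-1].copy()
    for y in(-.103,-.036,-.031,.031,.036,.103):
        L=proj(f,world(p,[[-.145,y,.091],[-.045,y,.091],[.129,y,.0485]])).astype(int);cv2.polylines(im,[L.reshape(-1,1,2)],False,(255,0,255),1)
    cv2.polylines(im,[proj(f,slab(p)).astype(int)[[2,3,7,6]].reshape(-1,1,2)],True,(0,255,0),1)
    x0,y0=(240,180) if n=="scene" else (240,150)
    cv2.imwrite(f"pics/{n}1.png",cv2.resize(im[y0:y0+260,x0:x0+300],None,fx=2.3,fy=2.3))
    for nm,lo,hi in(("Y",(20,120,60),(34,255,255)),("G",(45,120,30),(80,255,255))):
        m=mask(f,lo,hi);m[:, :230]=0;m[300:]=0;m[:,430:]=0;m[:150]=0
        for c in cv2.findContours(m,0,1)[0]:
            if cv2.contourArea(c)<150: continue
            X=onplane(f,c[:,0].astype(float),.125)-[p[0],p[1],0];cc,ss=np.cos(p[2]),np.sin(p[2])
            T=np.c_[X[:,0]*cc+X[:,1]*ss,-X[:,0]*ss+X[:,1]*cc]*1000
            print(n,nm,"tray x",T[:,0].min().round(),T[:,0].max().round(),"y",T[:,1].min().round(),T[:,1].max().round())
E
```

```text
scene 1520 [[516, 337], [494, 357], [373, 427], [385, 411]]
side 1715 [[398, 175], [480, 231], [476, 242], [461, 242], [397, 193]]
tray [ 0.55528408 -0.04520159] -10.13336075249441 th 0.001140327442220858 rms 1.4521009710184305
scene Y tray x -127.0 -58.0 y -98.0 -45.0
scene Y tray x -121.0 -53.0 y 34.0 91.0
scene G tray x -124.0 -57.0 y -34.0 19.0
side Y tray x -137.0 -72.0 y -103.0 -46.0
side Y tray x -131.0 -67.0 y 29.0 89.0
side G tray x -134.0 -71.0 y -38.0 19.0
side G tray x 117.0 167.0 y 22.0 86.0
```

View pics/scene1.png

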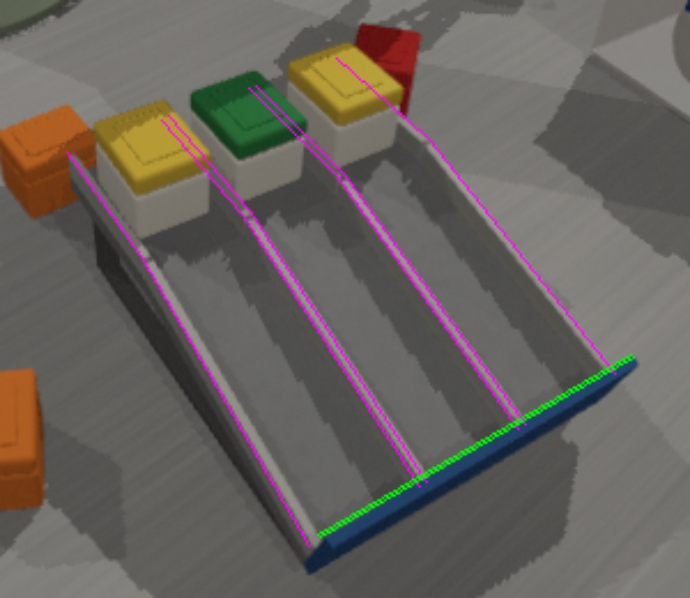

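View pics/side1.png

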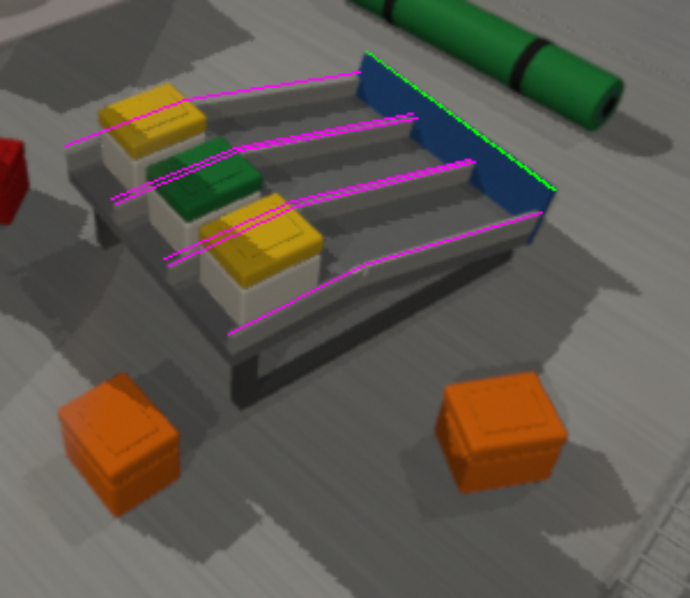

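Tray fit: origin (0.555, -0.045), yaw -10.1°. The guides overlay well in both views, at (338,180) and (250,215) in the scene crop and along the rails in the side crop. The rear faces of the canisters are at tray x ≈ -127. I will push with nearly shut fingers from behind, starting with the y=+67 lane.

```bash
python3 -m jog '[[[0,0,0,0,0,-0.1,0.15],[0,0,0,0,0,-0.094,0.15],[-20,-35,0,0,0,0,0.15],[-20,-35,0,0,0,0,0.15],[-20,-35,0,0,0,0,0.15]]]' 20
python3 -m jog '[[[-20,-35,0,0,0,0,0.15],[-20,-35,0,0,0,0,0.15],[-20,-35,0,0,0,0,0.15],[-20,-35,0,0,0,0,0.15],[-20,-35,0,0,0,0,0.15]]]'
python3 -m jog '[[[-20,-35,0,0,0,0,0.15],[-20,-35,0,0,0,0,0.15],[-20,-35,0,0,0,0,0.15],[0,0,0,0,0,0,0.15],[0,0,0,0,0,0,0.15]]]'
cat > w.py <<'E'
from workcell import bot
import numpy as np
p=np.load("tray.npy");s=bot.observe();P=s["position"];c,si=np.cos(p[2]),np.sin(p[2]);d=P[:2]-p[:2]
print("t",round(s["clock"],2),"tcp tray mm",np.round(1000*np.array([c*d[0]+si*d[1],-si*d[0]+c*d[1],P[2]]),1),"rot",np.round(s["tool_rot"],3),"F",np.round(s["force"],1),"gw",s["grip_width"],bot.tip_reach)
E
python3 w.py
```

```text
clock: 1.0
position: [0.2674, 0.4671, 0.3038]
tool_rot: [-3.141, 0.0, 2.965]
force: [1.6, 1.0, 0.3]
grip_width: 0.0134
finger_force: 0.0
clock: 1.5
position: [0.3351, 0.2772, 0.3041]
tool_rot: [3.141, 0.0, 2.965]
force: [1.4, 0.7, -0.6]
grip_width: 0.0127
finger_force: 0.0
clock: 2.0
position: [0.3756, 0.1644, 0.3041]
tool_rot: [3.141, 0.0, 2.963]
force: [-0.3, 0.4, -0.7]
grip_width: 0.0132
finger_force: 0.0
t 2.0 tcp tray mm [-213.8  174.8  304.1] rot [3.141 0.    2.963] F [-0.3  0.4 -0.7] gw 0.013186670994247671 0.0726
```

```bash
python3 -m jog '[[[-20,-36,0,0,0,0,0.15],[-20,-36,0,0,0,0,0.15],[-20,-36,0,0,0,0,0.15],[0,0,40,0,0,0,0.15],[0,0,20,0,0,0,0.15]]]' >/dev/null
python3 w.py
python3 - <<'E'
from workcell import bot
import cv2
f=bot.grab_frame("side");cv2.imwrite("pics/side2.png",cv2.resize(f["img"][60:360,160:500,::-1],None,fx=2,fy=2))
E
```

```text
t 2.5 tcp tray mm [-154.3   67.2  242.3] rot [-3.141 -0.     2.965] F [0.5 0.4 0.3] gw 0.01244575101058773 0.0726
```

View pics/side2.png

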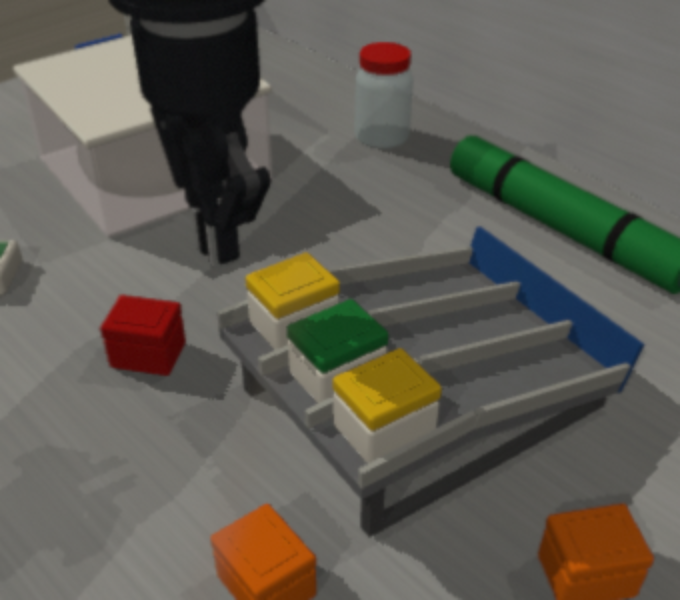

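The fingers are behind the far yellow canister, with tips at (225,255), clear of it. I go down, then push.

```bash
python3 -m jog '[[[0,0,35,0,0,0,0.15],[0,0,35,0,0,0,0.15],[-10,0,0,0,0,0,0.15],[-10,0,0,0,0,0,0.15],[0,0,0,0,0,0,0.15]]]' >/dev/null; python3 w.py
python3 -m jog '[[[-10,0,0,0,0,0,0.15],[-10,0,0,0,0,0,0.15],[-10,0,0,0,0,0,0.15],[-10,0,0,0,0,0,0.15],[-10,0,0,0,0,0,0.15]]]' >/dev/null; python3 w.py
python3 - <<'E'
from workcell import bot
import cv2
f=bot.grab_frame("scene");cv2.imwrite("pics/scene3.png",cv2.resize(f["img"][120:440,220:560,::-1],None,fx=1.8,fy=1.8))
E
```

```text
t 3.05 tcp tray mm [-131.8   67.7  175.6] rot [3.140e+00 3.000e-03 2.965e+00] F [-0.6 -0.4  0. ] gw 0.012775426350620067 0.0726
t 3.55 tcp tray mm [-83.1  67.  174. ] rot [3.142 0.    2.965] F [-1.1  0.8  1.1] gw 0.012763706040883362 0.0726
```

View pics/scene3.png

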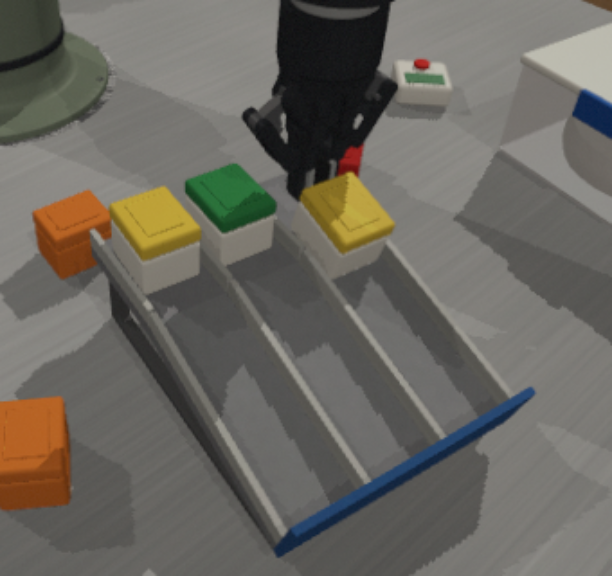

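The scene crop shows the canister moved about 40 mm and yawed a few degrees, pushed on its inner side at (305,190). I back off slightly, shift outward, spread the fingers a little for a two-point push, and go on down the slope.

```bash
python3 -m jog '[[[8,0,0,0,0,0,0.28],[0,4,0,0,0,0,0.28],[0,0,0,0,0,0,0.28],[-8,0,0,0,0,0,0.28],[-8,0,0,0,0,0,0.28]]]' >/dev/null; python3 w.py
python3 -m jog '[[[-8,0,0,0,0,0,0.28],[-8,0,0,0,0,0,0.28],[-8,0,0,0,0,0,0.28],[-8,0,0,0,0,0,0.28],[-8,0,1,0,0,0,0.28]]]' >/dev/null; python3 w.py
python3 -m jog '[[[-8,0,2,0,0,0,0.28],[-8,0,2,0,0,0,0.28],[-8,0,2,0,0,0,0.28],[-8,0,2,0,0,0,0.28],[0,0,0,0,0,0,0.28]]]' >/dev/null; python3 w.py
python3 - <<'E'
from workcell import bot
import cv2
f=bot.grab_frame("scene");cv2.imwrite("pics/scene4.png",cv2.resize(f["img"][120:440,220:560,::-1],None,fx=1.8,fy=1.8))
E
```

```text
t 4.1 tcp tray mm [-75.4  71.2 174.1] rot [3.142 0.    2.965] F [-1.3  0.8 -0.4] gw 0.02410804904184818 0.0726
t 4.6 tcp tray mm [-35.3  71.1 172.9] rot [3.142 0.    2.965] F [ 0.8 -0.3 -0.4] gw 0.023776184885692195 0.0726
t 5.1 tcp tray mm [ -3.2  71.  164.5] rot [-3.141  0.     2.964] F [ 0.9 -0.9 -0.1] gw 0.023702010473117468 0.0726
```

View pics/scene4.png

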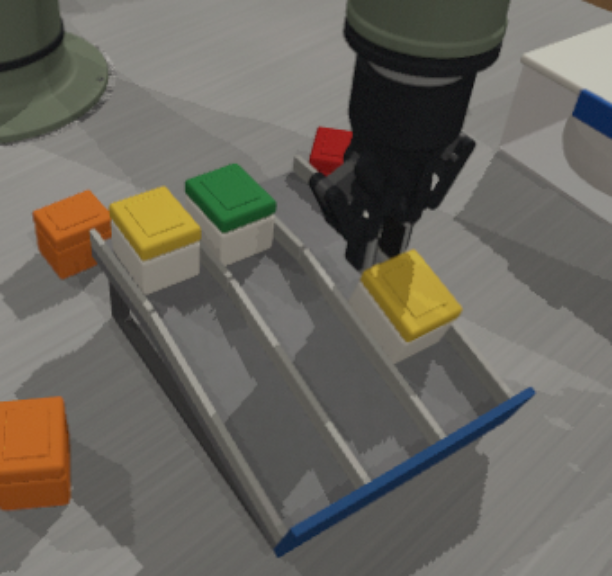

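The canister is on the slope, square in its lane, with its lid at (410,295). I go on to the stop.

```bash
python3 -m jog '[[[-8,0,2,0,0,0,0.28],[-8,0,2,0,0,0,0.28],[-8,0,2,0,0,0,0.28],[-8,0,2,0,0,0,0.28],[-8,0,3,0,0,0,0.28]]]' >/dev/null; python3 w.py
python3 -m jog '[[[-6,0,1.5,0,0,0,0.28],[-5,0,1,0,0,0,0.28],[-3,0,1,0,0,0,0.28],[-3,0,1,0,0,0,0.28],[0,0,0,0,0,0,0.28]]]' >/dev/null; python3 w.py
python3 -m jog '[[[-2,0,0,0,0,0,0.28],[-2,0,0,0,0,0,0.28]]]' >/dev/null; python3 w.py
```

```text
t 5.65 tcp tray mm [ 36.7  71.1 153.7] rot [3.142 0.    2.965] F [-0.6  0.4  0.2] gw 0.023808349074547985 0.0726
t 6.15 tcp tray mm [ 53.1  71.1 149.3] rot [-3.142  0.     2.965] F [-0.4  0.4 -0. ] gw 0.02412483760264823 0.0726
t 6.35 tcp tray mm [ 56.9  71.1 149.5] rot [ 3.142 -0.     2.965] F [ 0.3 -0.4 -0.7] gw 0.023943352358750808 0.0726
```

Still no contact force; I push on in small steps.

```bash
for i in 1 ; do python3 -m jog '[[[-2,0,0.5,0,0,0,0.28],[-2,0,0.5,0,0,0,0.28],[0,0,0,0,0,0,0.28]]]' >/dev/null; python3 w.py; done
python3 -m jog '[[[-2,0,0.5,0,0,0,0.28],[0,0,0,0,0,0,0.28]]]' >/dev/null; python3 w.py
python3 - <<'E'
from workcell import bot
import cv2,numpy as np
f=bot.grab_frame("side");cv2.imwrite("pics/side5.png",cv2.resize(f["img"][120:360,240:500,::-1],None,fx=2.4,fy=2.4))
p=np.load("tray.npy");c,s=np.cos(p[2]),np.sin(p[2])
for g in (f,bot.grab_frame("scene")):
  for d in bot.spot_point("yellow_1_center",g):
    X=np.array(d["xyz"])-[p[0],p[1],0];print(np.round([1e3*(c*X[0]+s*X[1]),1e3*(-s*X[0]+c*X[1]),1e3*X[2]]),d["conf"])
E
```

```text
t 6.65 tcp tray mm [ 61.1  71.1 148.3] rot [-3.142  0.     2.965] F [-0.6 -0.5 -0.9] gw 0.02381112984614693 0.0726
t 6.85 tcp tray mm [ 62.6  71.  147.8] rot [-3.141e+00 -1.000e-03  2.965e+00] F [-3.4  0.2  3.9] gw 0.02393782342939996 0.0726
[-179.  184.   25.] 0.86
[100.  70.  62.] 0.81
[103.  66.  64.] 0.95
[-182.  183.   25.] 0.87
[-100.  -71.  100.] 0.51
```

View pics/side5.png

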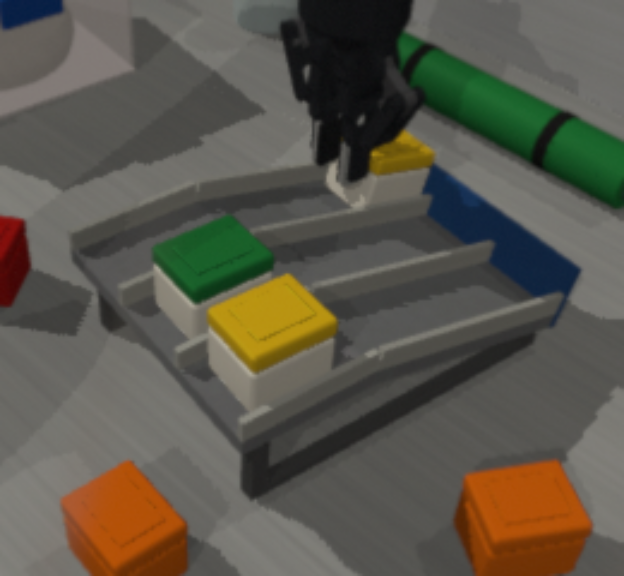

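The stop is reached: 4-5 N of contact, canister at tray (101, 68, 63). I retreat, rise, and go behind the other yellow one, now at tray (-100, -71).

```bash
python3 -m jog '[[[10,0,0,0,0,0,0.28],[0,0,-50,0,0,0,0.28],[0,0,-50,0,0,0,0.28],[30,-20,0,0,0,0,0.28],[30,-20,0,0,0,0,0.28]]]' >/dev/null
python3 -m jog '[[[30,-20,0,0,0,0,0.28],[30,-20,0,0,0,0,0.28],[30,-20,0,0,0,0,0.28],[30,-20,0,0,0,0,0.28],[27,-22,0,0,0,0,0.28]]]' >/dev/null; python3 w.py
```

```text
t 8.05 tcp tray mm [-155.9  -71.4  247.9] rot [3.141e+00 1.000e-03 2.965e+00] F [ 0.7 -0.2  0.3] gw 0.024047643711110116 0.0726
```

```bash
python3 -m jog '[[[0,0,25,0,0,0,0.28],[0,0,25,0,0,0,0.28],[0,0,24,0,0,0,0.28],[0,0,0,0,0,0,0.28]]]' >/dev/null; python3 w.py
python3 -m jog '[[[-8,0,0,0,0,0,0.28],[-8,0,0,0,0,0,0.28],[-8,0,0,0,0,0,0.28],[-8,0,0,0,0,0,0.28],[-8,0,0,0,0,0,0.28]]]' >/dev/null; python3 w.py
python3 - <<'E'
from workcell import bot
import cv2
f=bot.grab_frame("scene");cv2.imwrite("pics/scene6.png",cv2.resize(f["img"][120:440,220:560,::-1],None,fx=1.8,fy=1.8))
E
```

```text
t 8.45 tcp tray mm [-155.4  -70.9  172.2] rot [-3.141e+00 -3.000e-03  2.965e+00] F [-0.3 -0.2  0.4] gw 0.02369210695266593 0.0726
t 8.95 tcp tray mm [-113.2  -70.9  174.3] rot [3.142e+00 1.000e-03 2.965e+00] F [-2.2 -0.6  1.7] gw 0.024080879908193627 0.0726
```

View pics/scene6.png

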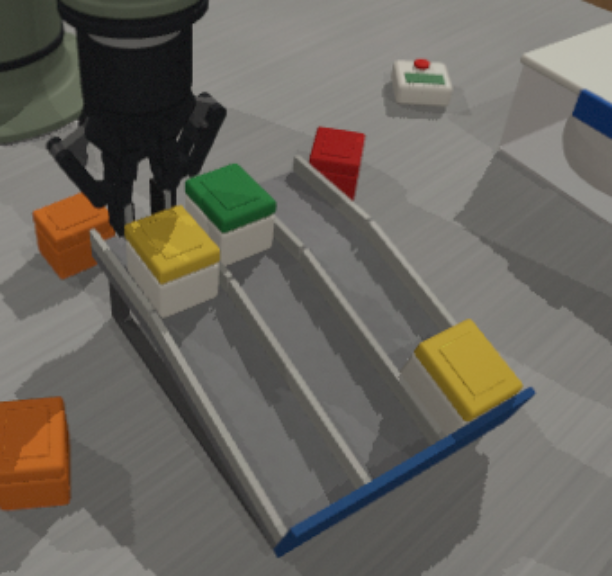

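The second canister, lid at (172,240), moves squarely; the first rests at the stop (467,370) and green is untouched. I go on.

```bash
python3 -m jog '[[[-8,0,0,0,0,0,0.28],[-8,0,0,0,0,0,0.28],[-8,0,0,0,0,0,0.28],[-8,0,0,0,0,0,0.28],[-8,0,0,0,0,0,0.28]]]' >/dev/null; python3 w.py
python3 -m jog '[[[-8,0,0,0,0,0,0.28],[-8,0,0,0,0,0,0.28],[-8,0,0,0,0,0,0.28],[-8,0,0,0,0,0,0.28],[-8,0,1,0,0,0,0.28]]]' >/dev/null; python3 w.py
python3 -m jog '[[[-8,0,2,0,0,0,0.28],[-8,0,2,0,0,0,0.28],[-8,0,2,0,0,0,0.28],[-8,0,2,0,0,0,0.28],[-8,0,2,0,0,0,0.28]]]' >/dev/null; python3 w.py
python3 -m jog '[[[-8,0,2,0,0,0,0.28],[-8,0,2,0,0,0,0.28],[-8,0,2,0,0,0,0.28],[-8,0,2,0,0,0,0.28],[0,0,0,0,0,0,0.28]]]' >/dev/null; python3 w.py
```

```text
t 9.5 tcp tray mm [-73.2 -70.9 173.9] rot [-3.142  0.     2.965] F [-0.1  0.3  0.2] gw 0.023611236224941816 0.0726
t 10.0 tcp tray mm [-33.4 -70.9 172.9] rot [-3.142  0.     2.965] F [-0.  -0.2 -0.4] gw 0.024152081304852576 0.0726
t 10.5 tcp tray mm [  6.6 -70.9 162.7] rot [-3.142 -0.     2.965] F [-0.4 -0.1  0.3] gw 0.024054731463305373 0.0726
t 11.0 tcp tray mm [ 38.8 -70.9 154.6] rot [-3.142  0.     2.965] F [ 0.8 -0.1  0.1] gw 0.02381964273916754 0.0726
```

```bash
python3 -m jog '[[[-6,0,1.5,0,0,0,0.28],[-6,0,1.5,0,0,0,0.28],[-4,0,1.5,0,0,0,0.28],[-4,0,1,0,0,0,0.28],[0,0,0,0,0,0,0.28]]]' >/dev/null; python3 w.py
python3 -m jog '[[[-2,0,0.5,0,0,0,0.28],[-2,0,0.5,0,0,0,0.28],[0,0,0,0,0,0,0.28]]]' >/dev/null; python3 w.py
python3 -m jog '[[[-1,0,0,0,0,0,0.28],[0,0,0,0,0,0,0.28]]]' >/dev/null; python3 w.py
```

```text
t 11.5 tcp tray mm [ 58.3 -70.9 149.2] rot [-3.142  0.     2.965] F [-0.2 -0.7 -0.7] gw 0.023856666404831157 0.0726
t 11.8 tcp tray mm [ 62.1 -70.9 148.4] rot [3.142 0.    2.965] F [ 0.5 -0.2  0.6] gw 0.02404260628789852 0.0726
t 12.0 tcp tray mm [ 63.  -70.9 148.5] rot [-3.142  0.     2.965] F [-0.9 -0.9 -0.7] gw 0.02361638229637216 0.0726
```

```bash
python3 -m jog '[[[-1,0,0,0,0,0,0.28],[-1,0,0,0,0,0,0.28],[0,0,0,0,0,0,0.28]]]' >/dev/null; python3 w.py
python3 -m jog '[[[15,0,0,0,0,0,0.28],[0,0,-40,0,0,0,0.28],[0,0,-40,0,0,0,0.28],[0,0,-40,0,0,0,0.28],[0,0,0,0,0,0,0.28]]]' >/dev/null
python3 - <<'E'
from workcell import bot
import cv2,numpy as np
f=bot.grab_frame("scene");cv2.imwrite("pics/scene7.png",cv2.resize(f["img"][120:440,220:560,::-1],None,fx=1.8,fy=1.8))
p=np.load("tray.npy");c,s=np.cos(p[2]),np.sin(p[2])
for g in (f,bot.grab_frame("side")):
 for q in("yellow_1_center","green_center"):
  for d in bot.spot_point(q,g):
    X=np.array(d["xyz"])-[p[0],p[1],0];print(q,np.round([1e3*(c*X[0]+s*X[1]),1e3*(-s*X[0]+c*X[1]),1e3*X[2]]),d["conf"])
E
```

```text
t 12.3 tcp tray mm [ 64.6 -71.1 148.3] rot [-3.141e+00 -1.000e-03  2.965e+00] F [-4.3 -0.3  1.1] gw 0.023699544216265328 0.0726
yellow_1_center [101.  66.  64.] 0.7
yellow_1_center [-181.  182.   25.] 0.65
green_center [-98.  -5.  98.] 0.72
yellow_1_center [100.  69.  65.] 0.97
yellow_1_center [-185.  186.   21.] 0.61
green_center [-94.  -3.  98.] 0.94
```

View pics/scene7.png

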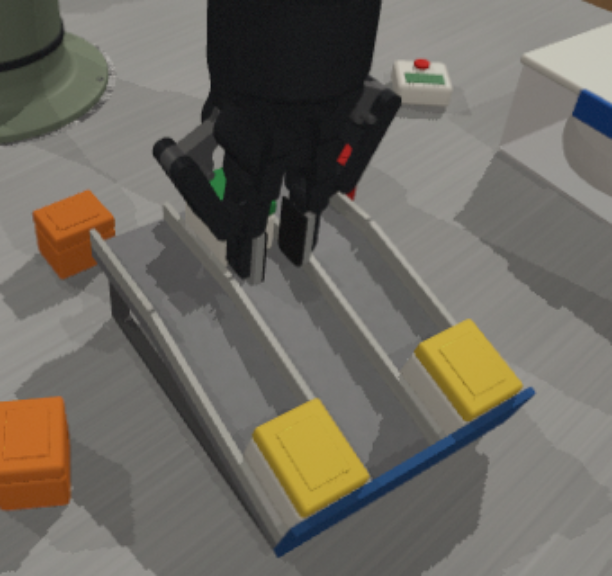

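Both yellow canisters rest square against the stop, lids at (310,455) and (467,370). Green is where it was on the ledge, and the gripper is clear. I hand in.

```bash
python3 -c "
from workcell import bot
print(bot.job_done())"
```

```text
the job is handed in; nothing more can be done
None
```

Both yellow-lidded canisters were slid down and stand against the blue stop, the green-lidded one is still in its place on the ledge, and the job was handed in at about 13 s on the robot's clock; the hand-in gave no verdict.

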